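Mesh a tube carousel onto the splined hub of a rotator and clamp it

TASK

Put the tube carousel on the rotator: lower it by its handle over the toothed hub, rocking it about its axis until the teeth mesh and it settles fully home, level on the hub's flange. Then swing the clamp lever fully over to the other side. Lower the carousel under control rather than dropping it onto the hub, and leave the bottle, the beaker and the carton where they stand.

Things in the scene. Friction and masses are not known exactly. Their poses are not given: they have to be found in the camera images.
- carousel_bar (a point): Centre of the carousel's handle: an aluminium bar 76 mm long (this frame's x), 12 mm wide (y), 16 mm high, on two posts 68 mm apart, with open space beneath. On the carousel's axis (z, up), 55 mm above its underside. Grip it across the 12 mm. The carousel (about 0.35 kg) starts standing on the bench; it is a grey disc 124 mm in diameter, 14 mm thick, with 12 white tube caps to 22 mm height.
- carousel: The carousel itself; origin at the centre of the mouth of the carousel's toothed bore, on its underside; x along the handle bar, z up. A through bore in a steel ring: 8 equal inward teeth 14 mm high, 5 mm wide, from 24 mm radius in to 17.5 mm radius; one tooth points along +x, the others follow every 45 degrees.
- hub_seat (a point): Centre of the hub's flat flange (60 mm diameter); z up, x the direction in which the lever is thrown. The carousel's underside rests here when home (bar centre then 55 mm above). The hub is held by its brake; the angle of its teeth differs every time and is NOT given by this frame: find it by rocking or by sight. About 5 degrees of play each way in any of 8 positions, 45 degrees apart.
- hub_tip (a point): Top of the hub's cone, 32 mm above the flange. From the flange up: steel core 31 mm in diameter with 8 outward teeth (5.5 mm wide, to 22 mm radius, 14 mm high), a plain pilot nose to 20 mm, a cone to 32 mm. The bore goes over the nose with 2 mm play around; then its teeth stand on the hub's teeth, 14 mm too high, unless they face the gaps.
- station: The rotator's drive unit, fixed to the bench: a white housing 180 mm (x) by 270 mm (y) by 75 mm high. Origin under its centre. The hub's axis is at x = 0, y = -50 mm, its flange 85 mm above the bench; the clamp lever's base (70 by 50 by 25 mm) stands on the housing at x = 0, y = +95 mm.
- clamp_tip (a point): Centre of the black ball (26 mm in diameter) at the end of the clamp lever, a steel rod of 10 mm diameter, 65 mm from its pivot to this point. The pivot is 97 mm above the bench and its axis is the station's y.
- clamp (a joint): Angle of the clamp lever (rad): 0 leaning 0.5 rad towards the station's -x (near) side, 0.5 upright, 1.0 at its stop leaning 0.5 rad towards +x. It moves with light friction (about 1 N at the ball) and stays where it is left. It starts between 0 and 0.15.
- reagent_mid (a point): Middle of a bystander, an amber bottle with a black cap, 52 mm in diameter and 115 mm high; this point is 57.5 mm up.
- beaker_mid (a point): Middle of a bystander, an empty glass beaker, 68 mm in diameter and 85 mm high; this point is 42.5 mm up.
- tip_box_mid (a point): Middle of a bystander, a carton 80 by 120 by 50 mm high; this point is 25 mm up.
Mind the look-alikes: they are no part of the job. Leave any green or turquoise look-alike of the carousel alone.

How it is judged:
By the outcome, as a careful person would: the job done as asked, in the order asked, and still so for the second after the job is handed in, with the robot touching nothing.
It also fails if it takes over 61 s, if anything falls off the work surface, if the arm or the gripper's body presses on something with over 40 N, if the wrist force passes 120 N, or if a joint passes its speed limit or range.

ROBOT

A 6-joint arm with a two-finger parallel gripper is mounted at the origin on the work surface. World frame = base frame: x ahead of the robot, y to its left, z up, the work surface at z = 0. Lengths are in m, angles in rad, forces in N, time in s.
With the tool pointing down it reaches from about 0.4 to 0.925 m from the base axis. Payload 3.4 kg.
Tool frame: the origin (TCP) lies at the very end of the fingers, on their centre line; the grasp point (between the pads) lies 19 mm behind it (hold_point_z is the distance from the TCP to the grasp point, in m); y points along the fingers, x is the direction in which the jaws open and shut, and the axes are right-handed (so a half turn about y gives the same grasp; the last joint's range is limited). The gripper opens to 85 mm and grips with 20 to 120 N. Pads are 22 mm wide; open, the fingers measure 114 mm over their backs; the gripper's body (76 mm by 85 mm) begins 54 mm behind the grasp point. The pads swing forward as they close: fully open they stand 13 mm farther back than shut.
Start: joints at [-1.413, 0.307, 1.506, -0, 1.328, -0.073], TCP at [0.132, -0.56, 0.231] pointing down, gripper open.
Joint ranges: [-3.12, 3.12], [-1.05, 2.28], [0.14, 2.33], [-1.42, 4.57], [0.1, 2.73], [-2.68, 2.68]. Speed limits (rad/s): [2.57, 2.57, 3.14, 3.14, 3.14, 3.14].

INTERFACE

Orientations are given as a rotation vector (axis times angle).
In Python, from plant import get_obs, get_image, close_job, hold_point_z gives the robot as it stands.
- The arm moves only by the shell command python3 -m crank 'ROWS' [FORCE]. ROWS is JSON, one flat list of numbers, 5 for each row, row after row: the shift along the world's x, y, z in mm, then the turn about the world's z in rad, then the finger opening in mm, from 0 to 85.4. In form: [tx, ty, tz, spin, hand, tx, ty, tz, spin, hand, ...]. A call has 1 to 10 rows; each row is the pose to reach, as a shift and turn from the pose commanded when the call began; what a row does not reach only later rows make up. A row lasts 1/10 s, in which the tool goes at most 50 mm and 8.59 degrees, less where a joint would pass 70% of its speed; a pose out of reach is approached as far as the arm can. A call with a gripper value outside its range is refused whole. The fingers move at their own pace and stop on an object; FORCE is the grip in N (left out, the last holds). Time passes only in rows, so rows that repeat a pose let the fingers close. It gives the time, the measured TCP pose, the force and the opening at its end, in the units of the state.
- get_obs(): the state, without advancing time (a new reading comes with each control period).
- get_image(name): name is "scene" or "top" or "wrist"; returns a dict with "img" (420x560x3 uint8, red, green, blue), "fov_y" (degrees; the focal length in pixels is half the picture's height over the tangent of half this angle, whatever the lens; pixels are square), "cx", "cy" (the principal point, pixels), "rvec" (rotation vector, rad) and "tvec" (3), from world to camera coordinates, as OpenCV has them; the wrist camera has in their place "mount" (4x4, takes a point from camera to tool coordinates, whose origin is the TCP and whose axes are the tool frame's). Camera axes: x right, y down, z forward; pixel columns grow to the right and rows downward; lengths in m; the calibration is good to about 2 mm. A picture is of the moment at which its call begins: read the wrist's pose just before it. There is no depth.
- close_job(): hands the job in, once; it reports no verdict.
The state is a dict: "time": time; "joint_positions": joint angles; "joint_velocities": joint speeds; "tau": joint torques, N m; "eef_pos": TCP position; "tool_rot": TCP orientation; "wrist_force": force on the tool from outside, world axes, zero at the start; "ft_torque": the same for the moment, N m; "gripper_width": opening from 0.0 (shut) to 1.0 (fully open).
Only numpy, scipy, OpenCV 4.12 (cv2) and the standard library are available. Lean on these libraries where they do the work, as an engineer would, in place of code of your own. Each camera call takes 0.05 s, during which the arm holds its last target.

## Working session

There is one attempt and no reset: what is moved stays moved. The work goes in short steps, Python scripts to look and compute and a shell command to move; the robot and the scene stay as the last step left them, time stands still between calls to the robot, and variables do not carry over. Pictures are saved under pics/ and viewed, and the job is handed in when it is done.

```bash
mkdir -p pics; ls; python3 - <<'E'
from plant import *
import cv2, numpy as np
print(get_obs(), hold_point_z)
for n in ["scene","top","wrist"]:
    d=get_image(n); cv2.imwrite(f"pics/{n}0.png",d["img"][:,:,::-1])
    print(n,{k:v for k,v in d.items() if k!="img"})
E
```

```text
pics
{'time': 0.0, 'joint_positions': array([-1.41250099e+00,  3.07578219e-01,  1.50766218e+00,  2.02035319e-05,
        1.32842200e+00, -7.34855157e-02]), 'joint_velocities': array([-6.36760093e-04, -1.65498757e-03, -2.80542409e-04,  9.75693067e-04,
       -5.93025312e-04, -9.42063636e-05]), 'tau': array([-1.10890942e-03, -4.57563329e+01, -2.51918149e+01, -4.96461489e-04,
        1.34990804e-02, -5.75671777e-06]), 'eef_pos': array([ 0.13196469, -0.5589334 ,  0.2303823 ]), 'tool_rot': array([-1.30849989,  1.03781854, -1.03529481]), 'wrist_force': array([-0.70191164,  0.47847708,  0.06772727]), 'ft_torque': array([-0.01399785,  0.04177003, -0.01532932]), 'gripper_width': 0.9986032565893159} 0.0187
scene {'fov_y': 53.427462974650894, 'cx': 276.8145461986617, 'cy': 214.1287261574746, 'rvec': array([ 1.9764297 ,  1.18970018, -0.57348891]), 'tvec': array([-0.35717415, -0.20021831,  1.45245233])}
top {'fov_y': 54.83177116534325, 'cx': 277.6486859333744, 'cy': 209.01831672336206, 'rvec': array([ 2.22410967, -2.16929449,  0.11542995]), 'tvec': array([0.05749143, 0.55651422, 1.32705677])}
wrist {'fov_y': 66.60755062980195, 'cx': 283.825148883257, 'cy': 211.16577474117327, 'mount': array([[ 9.99999208e-01, -8.84159601e-04, -8.96001782e-04,
        -3.16271992e-04],
       [ 5.64798838e-04, -3.20975479e-01,  9.47087337e-01,
        -1.42381577e-01],
       [-1.12497096e-03, -9.47087092e-01, -3.20974725e-01,
         8.28256738e-02],
       [ 0.00000000e+00,  0.00000000e+00,  0.00000000e+00,
         1.00000000e+00]])}
```

View pics/scene0.png

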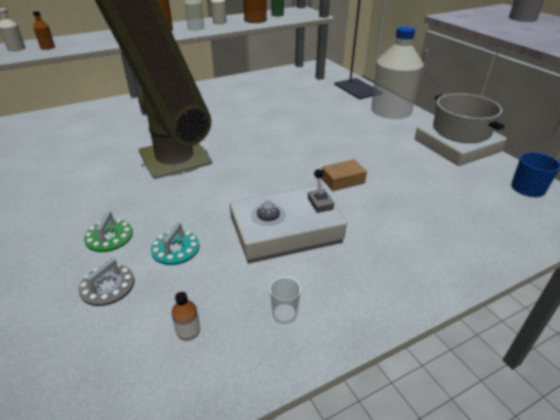

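View pics/top0.png

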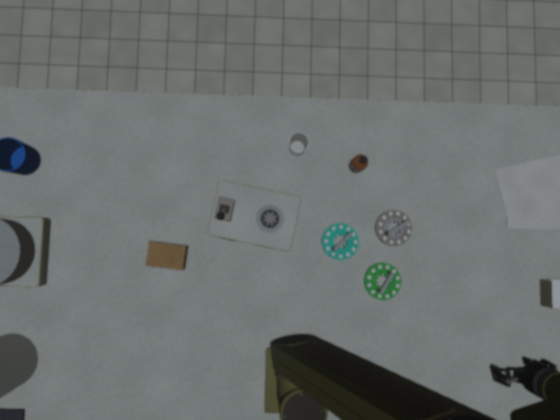

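View pics/wrist0.png

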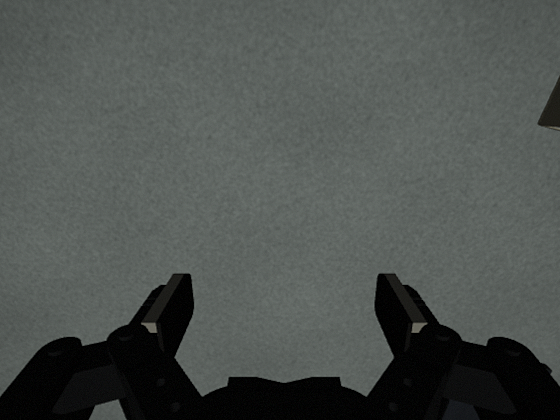

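Three candidates in top: grey (393,227), turquoise (340,241), green (383,281). In scene: grey (107,283), turquoise (175,245), green (108,233). The grey disc with white caps fits; the green and turquoise ones are look-alikes. Confirming in an enlarged crop.

```bash
cat > h.py <<'E'
import numpy as np, cv2
from plant import *
def KRt(d):
    f=210/np.tan(np.radians(d["fov_y"]/2))
    K=np.array([[f,0,d["cx"]],[0,f,d["cy"]],[0,0,1]])
    if "mount" in d:
        M=np.array(d["mount"]); R0=cv2.Rodrigues(np.array(d["rot"]))[0]
        Rwc=R0@M[:3,:3]; c=R0@M[:3,3]+d["pos"]
        return K,Rwc.T,-Rwc.T@c
    return K,cv2.Rodrigues(np.array(d["rvec"]))[0],np.array(d["tvec"])
def grab(n):
    o=get_obs(); d=get_image(n)
    if n=="wrist": d["rot"]=o["tool_rot"]; d["pos"]=o["eef_pos"]
    return d
def ray(d,px):
    K,R,t=KRt(d); v=R.T@np.linalg.solve(K,[px[0],px[1],1.]); return -R.T@t,v
def onz(d,px,z):
    c,v=ray(d,px); return c+v*(z-c[2])/v[2]
def tri(a,pa,b,pb):
    c1,v1=ray(a,pa);c2,v2=ray(b,pb)
    s=np.linalg.lstsq(np.c_[v1,-v2],c2-c1,rcond=None)[0]
    p,q=c1+v1*s[0],c2+v2*s[1]; return (p+q)/2,np.linalg.norm(p-q)
def proj(d,P):
    K,R,t=KRt(d); q=K@(R@np.array(P)+t); return q[:2]/q[2]
def crop(d,x0,y0,w,h,s,name):
    cv2.imwrite("pics/"+name,cv2.resize(d["img"][y0:y0+h,x0:x0+w,::-1],None,fx=s,fy=s,interpolation=cv2.INTER_CUBIC))
E
python3 - <<'E'
from h import *
d=grab("top"); s=grab("scene")
crop(d,200,170,230,140,3.4,"topc.png")
crop(s,70,170,280,170,2.8,"scc.png")
for n,p,z in [("car",(393,227),.014),("bottle",(358,163),.06),("beaker",(298,144),.04),("hub",(270,218),.1),("box",(166,255),.05),("turq",(340,241),.014),("green",(383,281),.014),("c1",(222,181),.075),("c2",(301,195),.075),("c3",(292,251),.075),("c4",(208,235),.075),("ball",(221,213),.154)]:
    print(n,onz(d,p,z).round(3))
E
```

```text
car [ 0.505 -0.318  0.014]
bottle [ 0.71  -0.187  0.06 ]
beaker [0.772 0.009 0.04 ]
hub [0.52  0.097 0.1  ]
box [0.396 0.426 0.05 ]
turq [ 0.454 -0.14   0.014]
green [ 0.325 -0.285  0.014]
c1 [0.636 0.253 0.075]
c2 [ 0.598 -0.001  0.075]
c3 [0.418 0.024 0.075]
c4 [0.463 0.291 0.075]
ball [0.528 0.244 0.154]
```

View pics/topc.png

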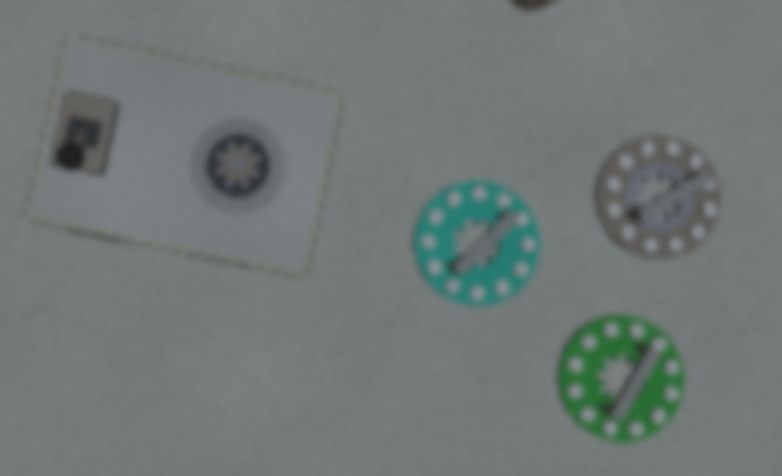

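View pics/scc.png

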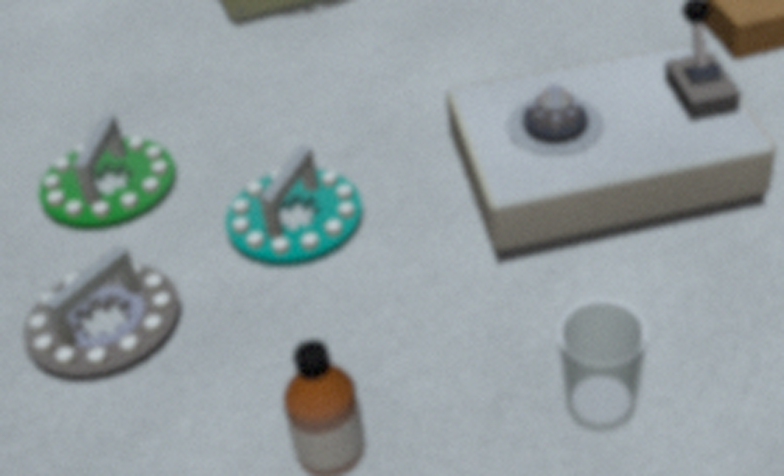

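```bash
python3 - <<'E'
from h import *
o=get_obs(); R=cv2.Rodrigues(o["tool_rot"])[0]; print(R.round(3), np.degrees(np.arctan2(R[1,0],R[0,0])))
d=grab("top")
f=lambda x,y:(200+x/3.4-.35,170+y/3.4-.35)
a,b=onz(d,f(632,213),.063),onz(d,f(705,177),.063)
print(a,b,np.degrees(np.arctan2(*(a-b)[1::-1])))
print(onz(d,f(658,197),.014))
E
```

```text
[[ 0.23  -0.     0.973]
 [-0.973  0.001  0.23 ]
 [-0.001 -1.     0.   ]] -76.71960979741064
[ 0.48528783 -0.27806713  0.063     ] [ 0.52131248 -0.34819253  0.063     ] 117.19036727776404
[ 0.50293786 -0.31853745  0.014     ]
```

```bash
python3 -m crank '[37,24,0,0.149,85,74,48,0,0.298,85,111,72,0,0.447,85,148,96,0,0.596,85,185,120,0,0.745,85,222,144,0,0.894,85,259,168,0,1.043,85,296,192,0,1.192,85,333,216,0,1.341,85,370,240,0,1.49,85]' 60; python3 -m crank '[0,0,0,0.149,85,0,0,0,0.298,85,0,0,0,0.325,85,0,0,0,0.325,85]'; python3 - <<'E'
from h import *
d=grab("wrist"); cv2.imwrite("pics/w1.png",d["img"][:,:,::-1]); np.save("w1.npy",d,allow_pickle=True)
print(get_obs())
E
```

```text
time: 1.3
eef_pos: [0.5034, -0.3184, 0.2314]
tool_rot: [-1.567, -0.124, 0.123]
wrist_force: [0.4, -0.3, -0.4]
gripper_width: 0.995
time: 1.7
eef_pos: [0.502, -0.3196, 0.2312]
tool_rot: [-1.539, -0.371, 0.371]
wrist_force: [-0.8, 0.4, 0.1]
gripper_width: 0.994
{'time': 1.75, 'joint_positions': array([-6.38258344e-01,  3.34721447e-01,  1.46356698e+00, -4.53386067e-05,
        1.34343498e+00, -1.11117487e+00]), 'joint_velocities': array([-0.00371663, -0.00167409,  0.00067709, -0.00069375, -0.0010038 ,
       -0.00260254]), 'tau': array([ 2.61949673e-01, -4.76534450e+01, -2.54410619e+01,  1.87806110e-02,
       -1.37777010e-03, -6.66553457e-02]), 'eef_pos': array([ 0.50184837, -0.31976759,  0.23127612]), 'tool_rot': array([-1.53873172, -0.37071105,  0.37089741]), 'wrist_force': array([ 0.34663617,  0.47094422, -0.77802253]), 'ft_torque': array([-0.02824972,  0.01729987,  0.01416527]), 'gripper_width': 0.9929219537925706}
```

View pics/w1.png

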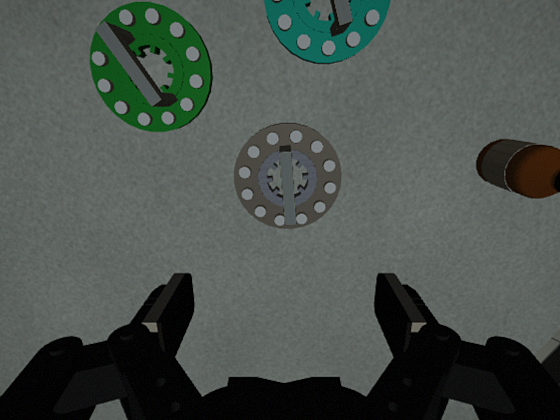

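```bash
python3 - <<'E'
from h import *
d=np.load("w1.npy",allow_pickle=True).item()
crop(d,228,115,120,120,5,"w1c.png")
E
```

```text
(no output)
```

View pics/w1c.png

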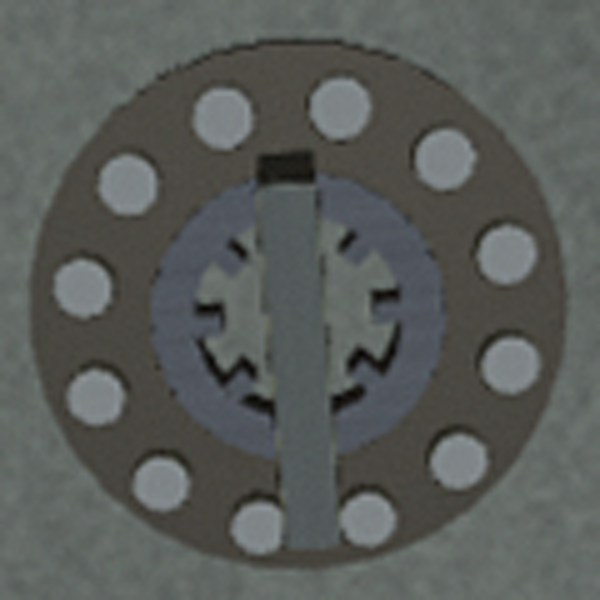

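```bash
python3 - <<'E'
from h import *
d=np.load("w1.npy",allow_pickle=True).item()
f=lambda x,y:(228+x/5-.4,115+y/5-.4)
a,b=onz(d,f(287,184),.063),onz(d,f(311,549),.063)
m=(a+b)/2
print(a,b,np.linalg.norm(a-b),m,np.degrees(np.arctan2(*(a-b)[1::-1])))
R=cv2.Rodrigues(d["rot"])[0]; print(np.degrees(np.arctan2(R[1,0],R[0,0])), (m-d["pos"])*1000)
print(onz(d,f(299,305),.014), onz(d,f(298,316),.014))
# disc by mask: white caps at z=.022
P=[(222,118),(341,107),(445,158),(507,254),(510,364),(459,461),(369,519),(260,527),(161,484),(95,397),(83,288),(129,184)]
Q=np.array([onz(d,f(*p),.022) for p in P]); print(Q.mean(0)); 
M=np.linalg.lstsq(np.c_[2*Q[:,:2],np.ones(12)],(Q[:,:2]**2).sum(1),rcond=None)[0]; print(M[:2])
E
```

```text
[ 0.48545931 -0.28443773  0.063     ] [ 0.52428144 -0.34924446  0.063     ] 0.07554514335046773 [ 0.50487037 -0.3168411   0.063     ] 120.92349554042309
27.131499638295182 [   2.90222844    2.71844662 -168.20848255]
[ 0.50373861 -0.31375733  0.014     ] [ 0.50471043 -0.31614306  0.014     ]
[ 0.50498609 -0.31665516  0.022     ]
[ 0.50496709 -0.316679  ]
```

```bash
python3 -m crank '[2,46,0,0,85,4,92,0,0,85,6,138,0,0,85,8,184,0,0,85,10,230,0,0,85,12,276,0,0,85,14,322,0,0,85,16,368,0,0,85,18,413,0,0,85,18,413,0,0,85]'; python3 -m crank '[0,0,0,0,85]'; python3 - <<'E'
from h import *
d=grab("wrist"); cv2.imwrite("pics/w2.png",d["img"][:,:,::-1]); np.save("w2.npy",d,allow_pickle=True)
crop(d,200,80,170,170,3.5,"w2c.png")
print(d["pos"],get_obs()["time"])
E
```

```text
time: 2.75
eef_pos: [0.5201, 0.0981, 0.2316]
tool_rot: [-1.535, -0.376, 0.374]
wrist_force: [0.0, -1.1, 0.2]
gripper_width: 0.998
time: 2.85
eef_pos: [0.5199, 0.0939, 0.2314]
tool_rot: [-1.539, -0.374, 0.374]
wrist_force: [0.3, 0.3, 0.1]
gripper_width: 0.99
[0.51991476 0.09390447 0.23138442] 2.9
```

View pics/w2.png

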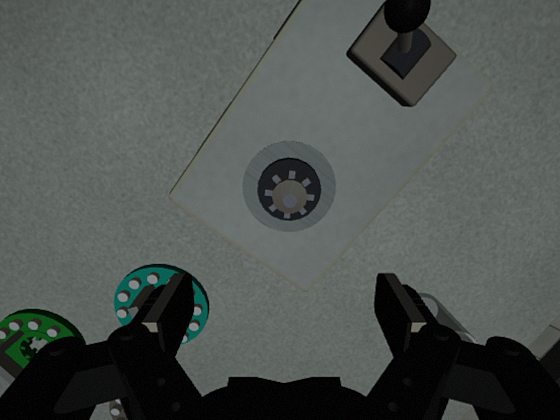

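View pics/w2c.png

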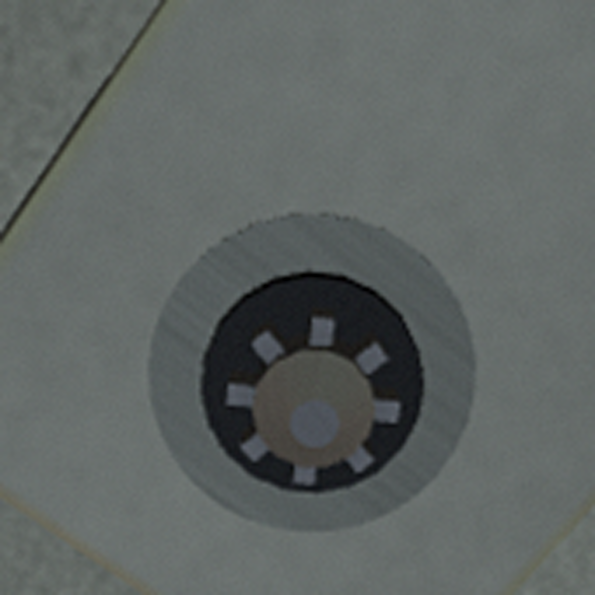

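```bash
python3 - <<'E'
from h import *
d=np.load("w2.npy",allow_pickle=True).item()
f=lambda x,y:(200+x/3.5-.35,80+y/3.5-.35)
P=[(322,331),(373,359),(387,411),(360,459),(305,474),(255,447),(239,394),(267,347)]
Q=np.array([onz(d,f(*p),.099) for p in P])
M=np.linalg.lstsq(np.c_[2*Q[:,:2],np.ones(8)],(Q[:,:2]**2).sum(1),rcond=None)[0]; c=M[:2]
print("hub",c,"r",np.linalg.norm(Q[:,:2]-c,axis=1).round(4))
an=np.degrees(np.arctan2(*(Q[:,:2]-c).T[::-1])); print(an.round(1),(an%45).round(1))
for p,z in [((313,382),.085),((315,424),.117)]: print(onz(d,f(*p),z))
e=[onz(d,f(203,382),.085),onz(d,f(423,382),.085)]; print(np.linalg.norm(e[0]-e[1]))
# station edges
print("base corners",[onz(d,p,.1).round(3) for p in [(347,55),(409,106),(456,57)]])
t=onz(d,(300,0),.075)-onz(d,(170,194),.075); print("y axis angle",np.degrees(np.arctan2(t[1],t[0])))
t=onz(d,(490,90),.075)-onz(d,(310,290),.075); print("y axis angle",np.degrees(np.arctan2(t[1],t[0])))
t=onz(d,(308,283),.075)-onz(d,(170,194),.075); print("x axis angle",np.degrees(np.arctan2(t[1],t[0])))
t=grab("top");s=grab("scene")
print("ball",tri(t,(200+70/3.4,170+155/3.4),s,(70+696/2.8,170+10/2.8)))
print(onz(d,(407,13),.154))
E
```

```text
hub [0.52201374 0.1006454 ] r [0.019  0.019  0.0189 0.0191 0.019  0.0189 0.0191 0.0189]
[ 111.1   65.5   21.7  -23.3  -69.1 -115.3 -160.8  155.5] [21.1 20.5 21.7 21.7 20.9 19.7 19.2 20.5]
[0.5211161  0.10260163 0.085     ]
[0.52203324 0.1008339  0.117     ]
0.05854849958364534
base corners [array([0.51 , 0.221, 0.1  ]), array([0.574, 0.212, 0.1  ]), array([0.586, 0.259, 0.1  ])]
y axis angle 79.99434412150421
y axis angle 80.19385666812603
x axis angle -8.646125839228144
ball (array([0.52208031, 0.24719328, 0.1534899 ]), np.float64(0.005531686601237669))
[0.52441295 0.24694491 0.154     ]
```

```bash
python3 -m crank '[-2,-46,0,0.01,85,-4,-92,0,0.02,85,-6,-138,0,0.03,85,-8,-184,0,0.04,85,-10,-230,0,0.05,85,-12,-276,0,0.066,85,-13,-322,0,0.066,85,-14,-368,0,0.066,85,-15,-411,0,0.066,85,-15,-411,0,0.066,85]'; python3 -m crank '[0,0,-45,0,60,0,0,-90,0,50,0,0,-120,0,50,0,0,-120,0,50]';python3 - <<'E'
from h import *
d=grab("wrist"); cv2.imwrite("pics/w3.png",d["img"][:,:,::-1])
R=cv2.Rodrigues(d["rot"])[0]; print(d["pos"],np.degrees(np.arctan2(R[1,0],R[0,0])))
E
```

```text
time: 4.0
eef_pos: [0.5038, -0.3253, 0.2311]
tool_rot: [-1.534, -0.418, 0.419]
wrist_force: [0.1, -0.4, -0.2]
gripper_width: 0.994
time: 4.4
eef_pos: [0.5007, -0.3158, 0.1068]
tool_rot: [-1.521, -0.417, 0.427]
wrist_force: [-0.1, 1.0, 0.2]
gripper_width: 0.587
[ 0.50068356 -0.31583544  0.10678711] 30.907934568061027
```

View pics/w3.png

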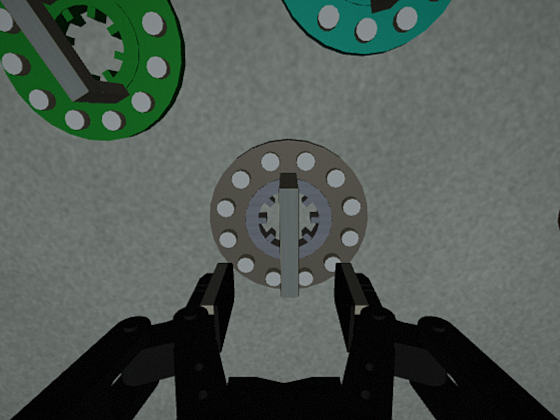

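```bash
python3 -m crank '[0,0,-35,0,50,0,0,-60,0,50,0,0,-71,0,50,0,0,-71,0,50,0,0,-71,0,50]'; python3 - <<'E'
from h import *
d=grab("wrist"); cv2.imwrite("pics/w4.png",d["img"][:,:,::-1])
R=cv2.Rodrigues(d["rot"])[0]; print(d["pos"],np.degrees(np.arctan2(R[1,0],R[0,0])))
E
```

```text
time: 4.95
eef_pos: [0.5062, -0.3186, 0.042]
tool_rot: [-1.531, -0.426, 0.423]
wrist_force: [-0.3, -0.3, -0.1]
gripper_width: 0.588
[ 0.50619382 -0.31856752  0.0420418 ] 31.038475097339976
```

View pics/w4.png

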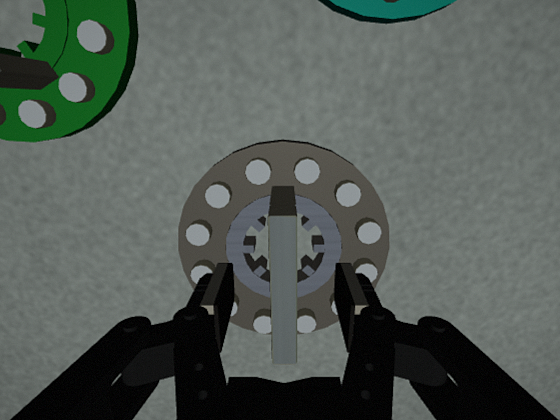

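```bash
python3 -m crank '[-1,2,-2,0,30,-1,2,-2,0,15,-1,2,-2,0,0,-1,2,-2,0,0,-1,2,-2,0,0,-1,2,-2,0,0,-1,2,-2,0,0]' 80; python3 -m crank '[0,0,10,0,0,0,0,30,0,0,0,0,40,0,0,0,0,40,0,0,0,0,40,0,0]';python3 - <<'E'
from h import *
d=grab("wrist"); cv2.imwrite("pics/w5.png",d["img"][:,:,::-1])
R=cv2.Rodrigues(d["rot"])[0]; print(d["pos"],R.round(3),np.degrees(np.arctan2(R[1,0],R[0,0])),get_obs()["wrist_force"])
E
```

```text
time: 5.7
eef_pos: [0.5044, -0.3157, 0.0392]
tool_rot: [-1.529, -0.425, 0.424]
wrist_force: [-1.4, 1.8, 7.1]
gripper_width: 0.123
time: 6.2
eef_pos: [0.504, -0.3156, 0.0783]
tool_rot: [-1.529, -0.425, 0.425]
wrist_force: [0.4, 0.1, -2.5]
gripper_width: 0.121
[ 0.50396193 -0.31557805  0.07826389] [[ 0.857  0.    -0.516]
 [ 0.516 -0.     0.857]
 [ 0.    -1.    -0.   ]] 31.054179208091576 [-0.32446529  0.88487927 -3.04406163]
```

View pics/w5.png

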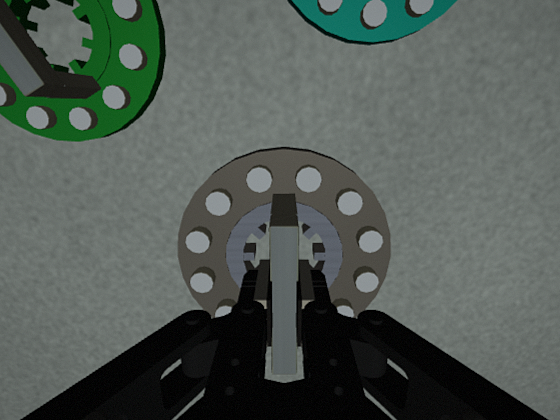

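```bash
python3 -m crank '[0,0,35,0,0,1,15,70,0.02,0,3,55,100,0.05,0,5,100,107,0.08,0,7,145,107,0.11,0,9,190,107,0.14,0,11,235,107,0.17,0,13,280,107,0.2,0,15,325,107,0.212,0,16,370,107,0.212,0]'; python3 -m crank '[0.5,30,0,0,0,1,47,0,0,0,1,47,0,0,0,1,47,0,0,0,1,47,0,0,0]';python3 - <<'E'
from h import *
d=grab("wrist"); cv2.imwrite("pics/w6.png",d["img"][:,:,::-1])
R=cv2.Rodrigues(d["rot"])[0]; print(d["pos"],np.degrees(np.arctan2(R[1,0],R[0,0])),get_obs()["wrist_force"],get_obs()["gripper_width"])
d=grab("scene"); crop(d,180,130,200,150,4,"s6.png")
E
```

```text
time: 7.25
eef_pos: [0.5193, 0.0561, 0.1843]
tool_rot: [-1.489, -0.588, 0.591]
wrist_force: [0.4, -0.9, -2.1]
gripper_width: 0.121
time: 7.75
eef_pos: [0.5207, 0.1005, 0.1847]
tool_rot: [-1.489, -0.588, 0.59]
wrist_force: [-0.1, 0.2, -2.5]
gripper_width: 0.124
[0.52066036 0.10050795 0.18473813] 43.16970330907547 [-0.39895914  0.27240794 -2.48249599] 0.12336986344946843
```

View pics/w6.png

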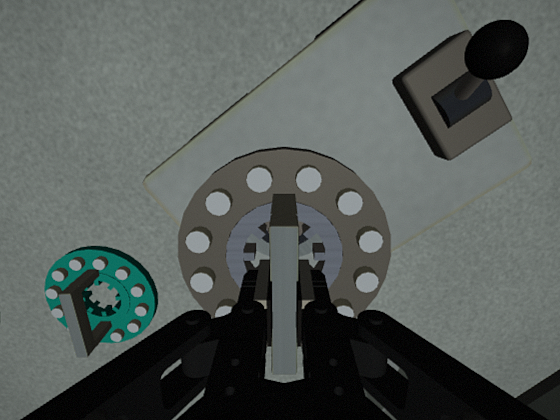

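View pics/s6.png

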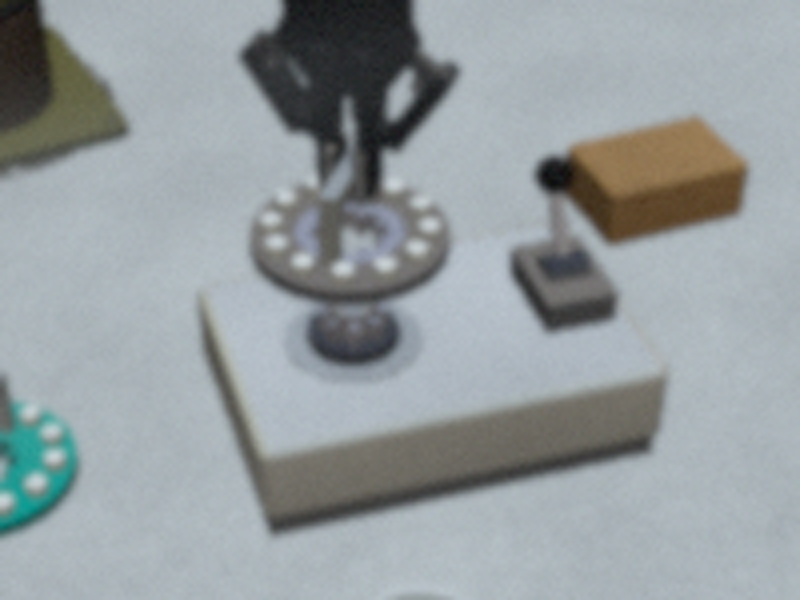

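```bash
python3 -m crank '[0.5,1.2,-10,0,0,0.5,1.2,-20,0,0,0.5,1.2,-28,0,0,0.5,1.2,-33,0,0,0.5,1.2,-36,0,0,0.5,1.2,-38,0,0,0.5,1.2,-40,0,0,0.5,1.2,-42,0,0,0.5,1.2,-42,0,0]'; python3 -c "
from h import *
print(get_obs()['wrist_force'],get_obs()['ft_torque'])"
```

```text
time: 8.75
eef_pos: [0.5215, 0.1026, 0.1432]
tool_rot: [-1.489, -0.59, 0.59]
wrist_force: [0.0, -0.6, -2.5]
gripper_width: 0.125
[ 0.02300017 -0.606976   -2.50582546] [0.04506561 0.04467462 0.01036451]
```

```bash
python3 -m crank '[-0.3,-0.8,-1,0,0,-0.3,-0.8,-2.5,0,0,-0.3,-0.8,-4,0,0,-0.3,-0.8,-5.5,0,0,-0.3,-0.8,-7,0,0,-0.3,-0.8,-7,0,0]'; python3 -c "
from h import *
print(get_obs()['wrist_force'],get_obs()['ft_torque'])"
```

```text
time: 9.35
eef_pos: [0.5211, 0.1017, 0.136]
tool_rot: [-1.489, -0.589, 0.59]
wrist_force: [-0.6, -0.2, -2.6]
gripper_width: 0.126
[-0.64165409 -0.15083314 -2.58839509] [-0.01985081  0.00241739 -0.00491734]
```

```bash
python3 -m crank '[0,0,-2,0,0,0,0,-4,0,0,0,0,-6,0,0,0,0,-7.5,0,0,0,0,-9,0,0,0,0,-10.5,0,0,0,0,-10.5,0,0]'; python3 -c "
from h import *
print(get_obs()['wrist_force'],get_obs()['ft_torque'])"
```

```text
time: 10.05
eef_pos: [0.5211, 0.1017, 0.1255]
tool_rot: [-1.489, -0.589, 0.59]
wrist_force: [0.4, 0.2, -2.7]
gripper_width: 0.124
[ 0.41611993  0.19787878 -2.69512486] [ 0.05006357 -0.0427999  -0.0125696 ]
```

Meshed without contact; now the last 1–2 mm to seating.

```bash
python3 -m crank '[0,0,-0.6,0,0,0,0,-1.2,0,0,0,0,-1.8,0,0,0,0,-1.8,0,0]'; python3 -c "
from h import *
print(get_obs()['wrist_force'],get_obs()['ft_torque'])"
```

```text
time: 10.45
eef_pos: [0.5213, 0.1018, 0.1242]
tool_rot: [-1.489, -0.59, 0.589]
wrist_force: [-0.1, -1.2, 0.5]
gripper_width: 0.125
[-0.08474777 -1.1596426   0.50077886] [-0.02056961  0.09042481  0.00930209]
```

```bash
python3 -m crank '[0,0,-0.4,0,0,0,0,-0.4,0,0]'; python3 -m crank '[0,0,0,0,15,0,0,0,0,20,0,0,0,0,40,0,0,0,0,45,0,0,0,0,45,0,0,0,0,45]'; python3 -m crank '[0,0,30,0,45,0,0,75,0,45,0,0,115,0,45,0,0,115,0,45]'; python3 - <<'E'
from h import *
d=grab("wrist"); cv2.imwrite("pics/w7.png",d["img"][:,:,::-1]);np.save("w7.npy",d,allow_pickle=True)
print(d["pos"],get_obs()["wrist_force"])
d=grab("scene"); crop(d,180,130,200,150,4,"s7.png")
E
```

```text
time: 10.65
eef_pos: [0.5214, 0.1018, 0.1242]
tool_rot: [-1.489, -0.59, 0.589]
wrist_force: [-1.6, -0.2, 4.3]
gripper_width: 0.118
time: 11.25
eef_pos: [0.5213, 0.1018, 0.1235]
tool_rot: [-1.489, -0.59, 0.59]
wrist_force: [0.2, -0.4, 0.8]
gripper_width: 0.528
time: 11.65
eef_pos: [0.5254, 0.1023, 0.2447]
tool_rot: [-1.492, -0.6, 0.58]
wrist_force: [0.7, 0.1, 0.3]
gripper_width: 0.525
[0.52539582 0.10226255 0.24473378] [-0.49392707 -0.64163206 -0.04122522]
```

View pics/w7.png

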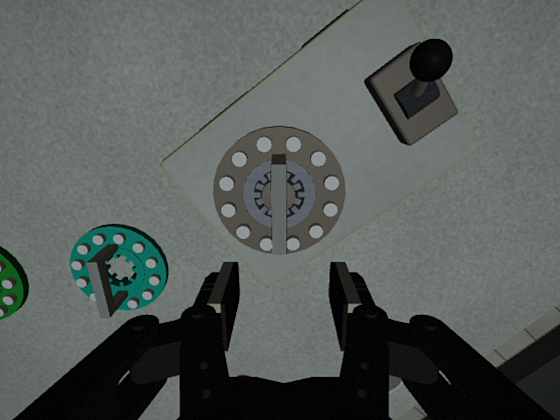

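View pics/s7.png

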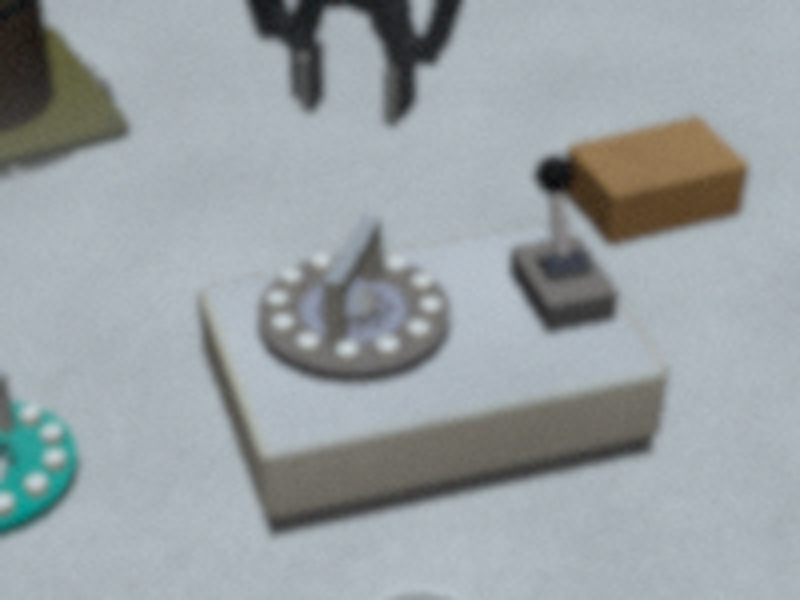

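```bash
python3 -m crank '[-8,25,0,0.13,20,-16,60,0,0.26,0,-25,95,0,0.39,0,-35,125,0,0.52,0,-46,154,0,0.647,0,-46,154,0,0.647,0,-46,154,0,0.647,0]'; python3 -m crank '[0,0,-40,0,0,0,0,-80,0,0,0,0,-97,0,0,0,0,-97,0,0,0,0,-97,0,0]'; python3 - <<'E'
from h import *
d=grab("wrist"); cv2.imwrite("pics/w8.png",d["img"][:,:,::-1])
R=cv2.Rodrigues(d["rot"])[0]; print(d["pos"],np.degrees(np.arctan2(R[1,0],R[0,0])),get_obs()["wrist_force"])
d=grab("scene"); crop(d,180,130,200,150,4,"s8.png")
E
```

```text
time: 12.45
eef_pos: [0.474, 0.2556, 0.2367]
tool_rot: [-1.284, -1.08, 1.087]
wrist_force: [0.3, -0.3, 0.2]
gripper_width: 0.003
time: 12.95
eef_pos: [0.4755, 0.2547, 0.1413]
tool_rot: [-1.285, -1.081, 1.083]
wrist_force: [0.2, 0.1, 0.0]
gripper_width: -0.001
[0.47552488 0.25472715 0.14125239] 80.16115915900087 [ 0.38997789  0.02219592 -0.16195921]
```

View pics/w8.png

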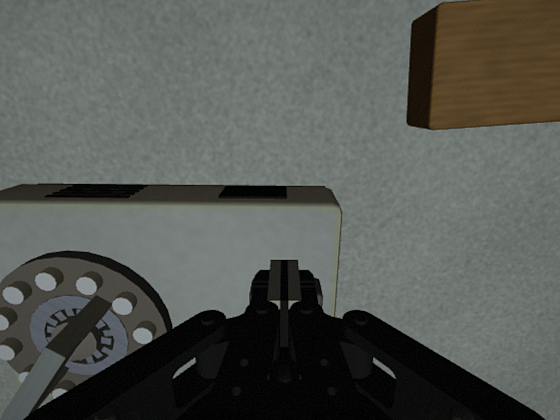

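View pics/s8.png

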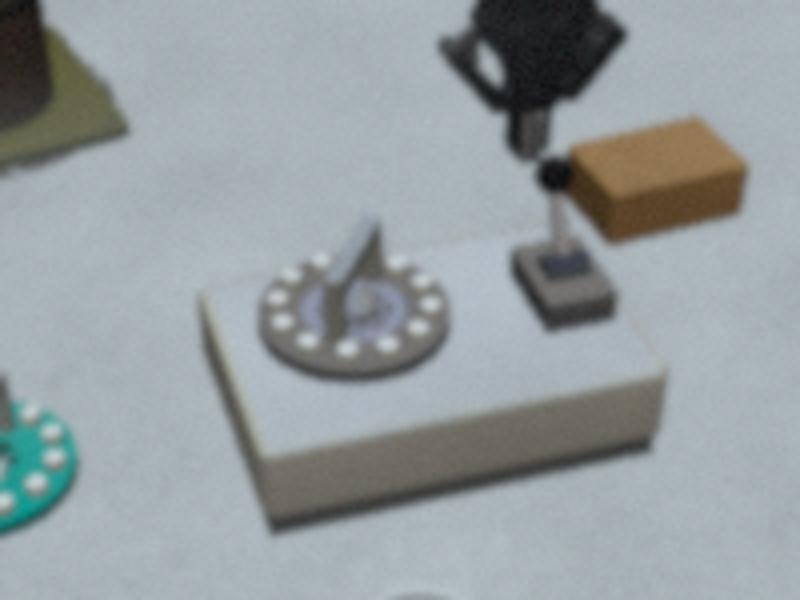

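```bash
python3 -m crank '[10,-1.7,0,0,0,20,-3.4,0,0,0,28,-4.8,0,0,0,35,-6,0,0,0,42,-7.2,0,0,0,49,-8.4,0,0,0,56,-9.5,0,0,0,62,-10.6,0,0,0,67,-11.4,0,0,0,70,-12,0,0,0]'; python3 -m crank '[2,-0.3,0,0,0,4,-0.7,0,0,0,5,-0.8,0,0,0]'; python3 - <<'E'
from h import *
print(get_obs()["wrist_force"])
d=grab("scene"); crop(d,180,130,200,150,4,"s9.png")
E
```

```text
time: 14.05
eef_pos: [0.5456, 0.2437, 0.1413]
tool_rot: [-1.285, -1.083, 1.083]
wrist_force: [-1.6, 0.4, -0.9]
gripper_width: -0.001
time: 14.35
eef_pos: [0.5502, 0.2429, 0.1415]
tool_rot: [-1.285, -1.083, 1.083]
wrist_force: [-0.5, -0.8, 0.1]
gripper_width: 0.004
[-0.53198603 -0.80746375  0.10349601]
```

View pics/s9.png

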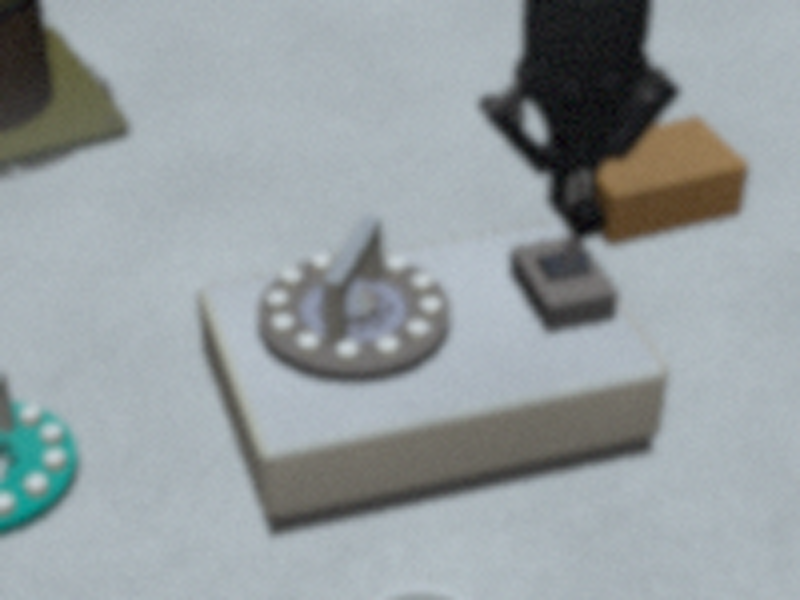

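```bash
python3 -m crank '[1,-0.2,0,0,0,2,-0.3,0,0,0,3,-0.5,0,0,0,3,-0.5,0,0,0]';python3 -m crank '[1,-0.2,0,0,0,2,-0.3,0,0,0,2,-0.3,0,0,0]'
```

```text
time: 14.8
eef_pos: [0.5534, 0.2425, 0.1417]
tool_rot: [-1.285, -1.083, 1.083]
wrist_force: [-0.9, 0.7, -0.8]
gripper_width: -0.004
time: 15.1
eef_pos: [0.5552, 0.2422, 0.1416]
tool_rot: [-1.285, -1.083, 1.083]
wrist_force: [-1.0, 1.7, -0.5]
gripper_width: 0.001
```

```bash
python3 -m crank '[1,-0.2,0,0,0,2,-0.3,0,0,0,2,-0.3,0,0,0]';python3 -m crank '[1,-0.2,0,0,0,2,-0.3,0,0,0,2,-0.3,0,0,0]';python3 -m crank '[1,-0.2,0,0,0,2,-0.3,0,0,0,2,-0.3,0,0,0]'
```

```text
time: 15.4
eef_pos: [0.5554, 0.2421, 0.1414]
tool_rot: [-1.282, -1.081, 1.085]
wrist_force: [-6.5, 2.4, 0.8]
gripper_width: 0.004
time: 15.7
eef_pos: [0.5555, 0.242, 0.1414]
tool_rot: [-1.28, -1.078, 1.087]
wrist_force: [-9.8, 2.4, 3.7]
gripper_width: -0.003
time: 16.0
eef_pos: [0.5556, 0.242, 0.1414]
tool_rot: [-1.277, -1.076, 1.088]
wrist_force: [-14.2, 2.4, 7.1]
gripper_width: 0.0
```

The lever is hard on its stop: the TCP halts and the force climbs. Back off, raise and check.

```bash
python3 -m crank '[-10,1.7,0,0,0,-30,5,0,0,0,-50,8,5,0,0,-60,8,50,0,0,-70,8,95,0,0,-80,-20,110,0,0,-90,-50,110,0,0,-90,-50,110,0,0]'; python3 - <<'E'
from h import *
o=get_obs();print(o["time"],o["wrist_force"],o["eef_pos"])
d=grab("scene"); crop(d,180,130,200,150,4,"s10.png"); cv2.imwrite("pics/s10f.png",d["img"][:,:,::-1])
t=grab("top"); crop(t,200,120,200,150,4,"t10.png")
w=grab("wrist");cv2.imwrite("pics/w10.png",w["img"][:,:,::-1]);np.save("w10.npy",w,allow_pickle=True)
E
```

```text
time: 16.8
eef_pos: [0.4709, 0.1886, 0.2531]
tool_rot: [-1.289, -1.084, 1.081]
wrist_force: [-0.4, 0.5, -0.5]
gripper_width: 0.0
16.8 [-0.44751723  0.45401491 -0.47598168] [0.47093435 0.1886363  0.25313504]
```

View pics/s10.png

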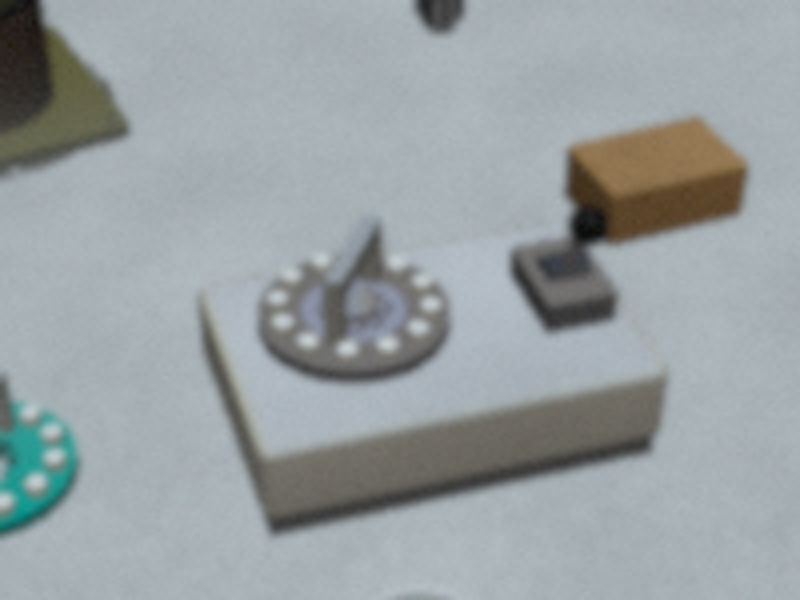

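View pics/t10.png

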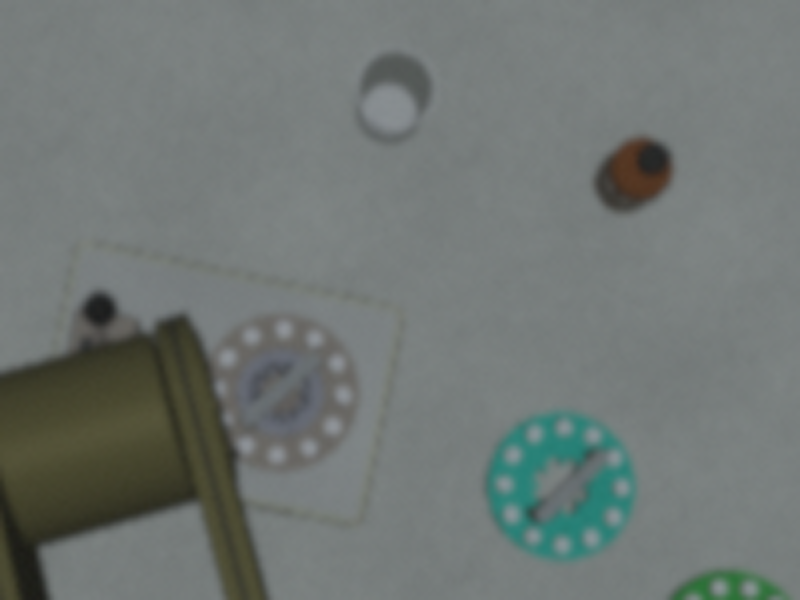

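View pics/w10.png

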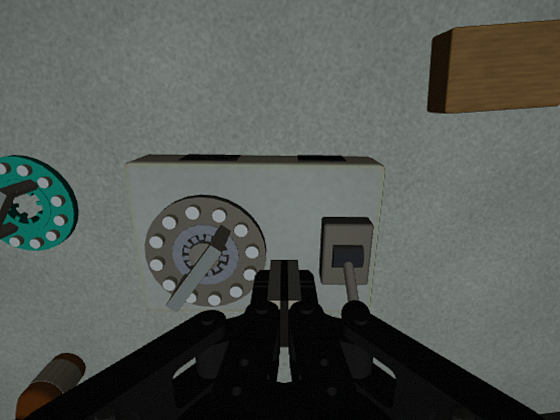

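View pics/s10f.png

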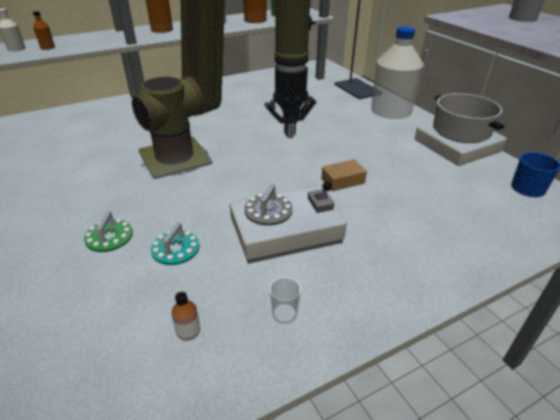

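```bash
python3 - <<'E'
from h import *
t=grab("top");s=grab("scene")
b,g=tri(t,(224.4,196.6),s,(326.6,185.4)); piv=np.array([.5464,.2438,.097]); x=np.array([.986,-.168,0])
print(b,g,"s",(b-piv)@x,"lever",.5+np.arcsin((b-piv)@x/.065))
# disc outline centre: expected pixel of home pose vs top cap centroid
print("caps centre expected, top/scene", proj(t,(.522,.1008,.107)),proj(s,(.522,.1008,.107)), "14mm high", proj(s,(.522,.1008,.121)))
ps=[(321,260),(291,275),(277,298),(282,321),(308,341),(347,349),(388,343),(420,327),(432,302),(422,276),(396,262)]
e=cv2.fitEllipse(np.array(ps,np.float32)); print("caps ellipse scene",180+e[0][0]/4-.4,130+e[0][1]/4-.4)
a=[np.array([np.cos(k),np.sin(k),0])*.05+np.array([.522,.1008,.107]) for k in np.linspace(0,6.28,24)]
print("expected ellipse",cv2.fitEllipse(np.array([proj(s,q) for q in a],np.float32)),e[1][0]/4,e[1][1]/4,e[2])
E
```

```text
[0.57853386 0.23657414 0.15402442] 0.002884864728258497 s 0.032897934576645964 lever 1.030682478161899
caps centre expected, top/scene [268.77205177 217.23242841] [267.60252689 203.71564555] 14mm high [267.53229998 199.28407333]
caps ellipse scene 268.1698394775391 205.0828414916992
expected ellipse ((267.58935546875, 204.15252685546875), (23.682832717895508, 39.33283996582031), 89.13934326171875) 23.459049224853516 39.174015045166016 88.28299713134766
```

```bash
python3 -c "
from plant import *
print(get_obs()['time'],close_job())"
```

```text
the job is handed in; nothing more can be done
17.05 None
```

The grey carousel is home on the rotator hub and the clamp lever is fully over at its stop. I handed the job in at 17.05 s.

**Carousel:** I read the hub's tooth angle from the wrist camera (about 20.6° modulo 45°) and turned the carousel about 12° to match. It was lowered in small steps and its teeth slid into the gaps without touching, so no rocking was needed. It took its own weight with the tool at z = 0.124 m, the height worked out for fully home.

**Lever:** I pushed the ball over with closed fingers until the tool stopped moving, at about 14 N.

**Last checks:**
- **Seating:** in the scene view the ring of caps lies within about 1 px of where a level, fully home carousel should appear. A carousel standing on the hub's teeth would show about 4 px higher.
- **Lever angle:** the ball triangulates to 1.03 rad, where the stop is 1.0. The two camera rays missed each other by 3 mm, so that is within measurement error.
- **Bystanders:** by eye, the bottle, beaker, carton and both look-alikes stand where they were.
- **Robot:** the gripper was clear of everything when I handed in.

No check failed.

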